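# Muddler out of its sliding-lid box

## Robot

A 7-joint arm with a two-finger parallel gripper is mounted at the origin on a cart in front of the work surface, level with it; the furniture and walls round the work are solid. World frame = base frame: x ahead of the robot, y to its left, z up, the work surface at z = 0. Lengths are in m, angles in rad, forces in N, time in s.
With the tool pointing down it reaches from about 0.425 to 1.025 m from the base axis. Payload 3.6 kg.
Tool frame: the origin (TCP) lies at the very end of the fingers, on their centre line; the grasp point (between the pads) lies 19 mm behind it; x points along the fingers, y is the direction in which the jaws open and shut, and the axes are right-handed (so a half turn about x gives the same grasp; the last joint's range is limited). The gripper opens to 85 mm and grips with 20 to 120 N. Pads are 22 mm wide; open, the fingers measure 114 mm over their backs; the gripper's body (76 mm by 85 mm) begins 54 mm behind the grasp point. The pads swing forward as they close: fully open they stand 13 mm farther back than shut.
Start: joints at [-1.286, 0.591, 0.048, 1.609, -0.033, 0.943, -0.034], TCP at [0.267, 0.674, 0.231] pointing down, gripper open.
Joint ranges: [-2.69, 2.69], [-0.47, 2.24], [-1.27, 1.36], [0.19, 2.51], [-1.53, 4.68], [0.08, 2.07], [-3.09, 3.09]. Speed limits (rad/s): [2.57, 2.57, 3.14, 3.14, 3.14, 3.14, 3.14].

## Interface

Orientations are given as a rotation vector (axis times angle).
In Python, from workcell import state, read_camera, finish_job, regions_of, tip_of gives the robot as it stands.
- The arm moves only by the tool carry_out, never from a script. Its argument "moves" is a list of rows, each an object of numbers: "gripper": the opening, from 0 (shut) to 1 (fully open); "tx", "ty", "tz": the shift along the world's x, y, z in m; "ax", "ay", "az": the turn, a rotation vector about the world's x, y, z in rad. In form: [{"gripper": .., "tx": .., "ty": .., "tz": .., "ax": .., "ay": .., "az": ..}, ...]. A call has 1 to 12 rows; each row is the pose to reach, as a shift and turn from the pose commanded when the call began; what a row does not reach only later rows make up. A row lasts 1/8 s, in which the tool goes at most 62.5 mm and 10.7 degrees, less where a joint would pass 70% of its speed; a pose out of reach is approached as far as the arm can. A call with a gripper value outside its range is refused whole. The fingers move at their own pace and stop on an object; the grip force is fixed at half the most. Time passes only in rows, so rows that repeat a pose let the fingers close. It gives the time, the measured TCP pose, the force and the opening at its end, in the units of the state.
- state(): the state, without advancing time (a new reading comes with each control period).
- read_camera(name): name is "scene" or "side" or "wrist"; returns a dict with "frame" (400x640x3 uint8, blue, green, red), "fovy" (degrees; the focal length in pixels is half the picture's height over the tangent of half this angle, whatever the lens; pixels are square), "cx", "cy" (the principal point, pixels), "R" (3x3) and "t" (3): a world point X has camera coordinates R X + t; the wrist camera has in their place "tool_from_camera" (4x4, takes a point from camera to tool coordinates, whose origin is the TCP and whose axes are the tool frame's). Camera axes: x right, y down, z forward; pixel columns grow to the right and rows downward; lengths in m; the calibration is good to about 2 mm. The wrist camera is an equidistant fisheye: a pixel r from the principal point sees the ray r / f radians off the axis. A picture is of the moment at which its call begins: read the wrist's pose just before it. There is no depth.
- finish_job(): hands the job in, once; it reports no verdict.
Trained networks look in the newest picture that a camera, given by its name, has taken for a name from the list of things; names that differ only in an ending like _2 or _b are one class to them, and where a whole thing is asked for, a point or a joint stands for the part that bears it (a point fixed in the world has none). Each returns a list of dicts, best first, with "p" (0 to 1); they miss things now and then, are a little off and sometimes report something else, mostly with a low value. They report only what shows in the picture. A call takes as long as a camera call. They do not tell look-alikes from the thing itself.
- regions_of(camera, label): "pixels" (400x640 bool, what is visible of it) and "position" ([column, row] in pixels, amid what is visible of it).
- tip_of(camera, label): "position" ([column, row] in pixels: a listed point, or the origin of a listed thing).
The state is a dict: "time": time; "joint_positions": joint angles; "dq": joint speeds; "joint_efforts": joint torques, N m; "ee_pos": TCP position; "ee_rot": TCP orientation; "wrist_force": force on the tool from outside, world axes, zero at the start; "ft_torque": the same for the moment, N m; "finger_gap": opening from 0.0 (shut) to 1.0 (fully open).
Only numpy, scipy, OpenCV 4.12 (cv2) and the standard library are available. Lean on these libraries where they do the work, as an engineer would, in place of code of your own. Each camera call takes 0.05 s, during which the arm holds its last target.

## Task

Fetch the bar muddler for the limes: slide the lid of the wooden box open as far as it goes, then tilt the muddler, which is longer than the opening, and draw it out slantwise, lifting it well clear above the box. Bring it over the cutting board and finish still holding it up in the air there, well above the limes; do not put it down or let go. Leave the two lime halves, the glass and the brass measure where they stand.

Things in the scene. Friction and masses are not known exactly. Their poses are not given: they have to be found in the camera images.
- box: Light wooden box standing firm, 184 x 320 x 84 mm (own x, y, z). Origin: centre of its underside. Inside 160 mm wide (x), 300 mm long (y), floor 8 mm above the underside. Side walls 12 mm thick, 84 mm high, grooved for the lid; end walls 10 mm thick, 70 mm high. The lid slides towards the box's -y end and is captive: fully open it still covers the inside from y = -150 to -50 mm.
- opening (a point): Centre of the clear opening once the lid is fully open (fixed to the box): 160 mm in the box's x by 200 mm in its y (from y = -50 to +150 mm), at the height of the lid's underside, 70 mm above the box's underside. Axes as the box's.
- lid (a joint): Travel of the lid, m: 0 shut, 0.200 fully open at its stop; grows as the lid slides towards the box's -y. Starts nearly shut and stays where it is left; sliding takes about 2 N. The lid cannot be lifted out.
- knob (a point): Brass knob on the middle of the lid, moves with it: turned, widest 27 mm, slimmer below, 27 mm high above the lid's top (which is 77 mm above the box's underside). This point is on the knob's axis, 94 mm above the box's underside.
- muddler: Dark wooden bar muddler, 270 mm long, 0.11 to 0.22 kg, loose on the box's floor under the lid, nearly along the box's y, head towards its +y end. Origin: mid-length on its axis; own y points along the axis to the head. Head 34 mm thick (y = 68 to 135 mm), round shaft 26 mm (y = -105 to 55 mm), pommel 34 mm at the other end. Balances about 10 mm from mid-length towards the head.
- head (a point): Centre of the muddler's head end face, +135 mm along its axis.
- pommel (a point): Centre of the muddler's pommel end face, -135 mm along its axis.
- board: Walnut cutting board, fixed, 240 x 340 x 19 mm in its own x, y, z. Origin: centre of its underside; the two lime halves lie on it.
- lime_a: Lime half, cut face down, 54 mm across, 35 mm high, on the board; loose. Origin: centre of its underside.
- lime_b: The other lime half, same size, on the board; loose. Origin: centre of its underside.
- glass: Clear tumbler, 77 mm across, 94 mm high, standing behind the box and board; loose. Origin: centre of its underside.
- measure: Brass double-cone spirit measure, 47 mm across, 100 mm high, standing behind the board; loose. Origin: centre of its underside.
Things that resemble listed ones, but are neither listed nor needed, are in the scene too. What is shaped like the glass but red is not meant.

How it is judged:
On the way, in this order (a step that is already met when the one before it is completed fails the run):
1. the lid is fully open (within 12 mm of its stop) (value of joint lid above 0.188 m), for 0.2 s.
2. the muddler is out through the opening and held above the box: both ends higher than 10 cm above the worktop, gripped, not touching box or lid (height (world z) of each of head, pommel above 0.1 m and contact force between the fingers and muddler above 1 N and contact force between muddler and box below 0.1 N), for 0.2 s.
At the end, for the whole second after the job is handed in: The muddler is held still in the gripper (fingers press it with more than 1 N, speed under 5 cm/s), its middle over the cutting board's outline, both its ends more than 10 cm above the worktop, touching neither box, board, limes, glass nor measure (all of step 2 and x of muddler in the frame of board between -0.12 and 0.12 m and y of muddler in the frame of board between -0.17 and 0.17 m and contact force between muddler and board below 0.1 N and contact force between muddler and lime_a below 0.1 N and contact force between muddler and lime_b below 0.1 N and contact force between muddler and glass below 0.1 N and contact force between muddler and measure below 0.1 N and linear speed of muddler below 0.05 m/s and angular speed of muddler below 0.3 rad/s); the arm keeps its last pose, push and grip.
It fails at once if a lime half is pushed more than 3 cm from its place (distance of any of lime_a, lime_b from where it was at the start of the episode above 0.03 m).
It fails at once if the glass or the measure is pushed more than 3 cm or tipped (distance of any of glass, measure from where it was at the start of the episode above 0.03 m or angle between any of glass, measure's own z axis and vertical above 0.4 rad).
It also fails if it takes over 59 s, if anything falls off the work surface, if the arm or the gripper's body presses on something with over 40 N, if the wrist force passes 120 N, or if a joint passes its speed limit or range.

## Working session

There is one attempt and no reset: what is moved stays moved. The work goes in short steps, Python scripts to look and compute and a tool call to move; the robot and the scene stay as the last step left them, time stands still between calls to the robot, and variables do not carry over. Pictures are saved under pics/ and viewed, and the job is handed in when it is done.

Besides the shell and the picture viewer there is one more tool, called after "Emit:" by a JSON object that holds its "method" and its "body", one argument or row to a line. carry_out: Moves the arm, as the interface text tells. Its arguments: {"type":"object","properties":{"moves":{"type":"array","items":{"type":"object","properties":{"gripper":{"type":"number"},"tx":{"type":"number"},"ty":{"type":"number"},"tz":{"type":"number"},"ax":{"type":"number"},"ay":{"type":"number"},"az":{"type":"number"}}}}},"required":["moves"]}

```bash
ls; mkdir -p pics
cat > h.py <<'E'
import numpy as np, cv2
from workcell import *
from scipy.spatial.transform import Rotation as Ro
def cam(n):
    d=read_camera(n); return d
def foc(d): return 200/np.tan(np.radians(d['fovy'])/2)
def ray(d,px):
    f=foc(d); v=np.array([(px[0]-d['cx'])/f,(px[1]-d['cy'])/f,1.0])
    R=np.array(d['R']);t=np.array(d['t'])
    return -R.T@t, R.T@v
def onz(d,px,z):
    o,v=ray(d,px); s=(z-o[2])/v[2]; return o+s*v
def proj(d,X):
    f=foc(d); c=np.array(d['R'])@np.array(X)+np.array(d['t']); return np.array([d['cx']+f*c[0]/c[2],d['cy']+f*c[1]/c[2]])
def tri(d1,p1,d2,p2):
    o1,v1=ray(d1,p1);o2,v2=ray(d2,p2)
    A=np.stack([v1,-v2],1); s=np.linalg.lstsq(A,o2-o1,rcond=None)[0]
    a=o1+s[0]*v1;b=o2+s[1]*v2
    return (a+b)/2,np.linalg.norm(a-b)
E
python3 - <<'E'
from h import *
np.set_printoptions(precision=3,suppress=True)
s=state();print(s)
for n in ['scene','side','wrist']:
    d=cam(n);cv2.imwrite(f'pics/{n}0.png',d['frame'])
    print(n,{k:v for k,v in d.items() if k!='frame'})
    for l in ['box','opening','knob','muddler','board','lime_a','glass','measure']:
        r=tip_of(n,l); print(l,[(round(q['p'],2),np.round(q['position'],1)) for q in r[:4]])
E
```

```text
pics
{'time': 0.0, 'joint_positions': array([-1.286,  0.592,  0.048,  1.61 , -0.033,  0.943, -0.034]), 'dq': array([-0.001, -0.   ,  0.001,  0.001, -0.   , -0.   ,  0.   ]), 'joint_efforts': array([ -0.   , -54.869,   1.547, -19.812,   0.009,   0.009,   0.   ]), 'ee_pos': array([0.267, 0.673, 0.23 ]), 'ee_rot': array([ 0.295,  1.551, -0.298]), 'wrist_force': array([0.308, 0.264, 1.181]), 'ft_torque': array([-0.001, -0.02 , -0.034]), 'finger_gap': 1.0045959371404025}
scene {'fovy': 51.47914765151704, 'cx': 318.81101957841497, 'cy': 201.51411518174118, 'R': array([[-0.513, -0.858,  0.018],
       [-0.682,  0.395, -0.616],
       [ 0.522, -0.328, -0.788]]), 't': array([0.329, 0.384, 1.056])}
box []
opening []
knob []
muddler []
board [(0.8, array([250.9, 272.7]))]
lime_a [(0.8, array([228.3, 270. ])), (0.77, array([216.5, 308.2]))]
glass [(0.76, array([346.1, 258.2]))]
measure []
side {'fovy': 51.02625399298132, 'cx': 317.4244803570489, 'cy': 199.4282857240469, 'R': array([[-0.955, -0.298, -0.004],
       [-0.146,  0.478, -0.866],
       [ 0.26 , -0.826, -0.5  ]]), 't': array([0.536, 0.
[... 173 characters left out ...]
99. ])), (0.61, array([303.2, 276.1]))]
glass [(0.77, array([271.3, 214.3])), (0.72, array([356.9, 168.9]))]
measure [(0.65, array([262.8, 229.6]))]
wrist {'fovy': 65.70646984690485, 'cx': 319.62945935543195, 'cy': 199.7136204134707, 'tool_from_camera': array([[ 0.   , -0.326,  0.945, -0.142],
       [ 1.   ,  0.001,  0.   , -0.   ],
       [-0.001,  0.945,  0.326, -0.085],
       [ 0.   ,  0.   ,  0.   ,  1.   ]])}
box [(0.82, array([ 57.2, 357.7]))]
opening [(0.85, array([ 53. , 375.3]))]
knob [(0.93, array([ 41.9, 377.9])), (0.59, array([ 57.1, 356.3]))]
muddler []
board []
lime_a [(0.46, array([222.8, 304.6]))]
glass [(0.77, array([ 74.5, 317. ]))]
measure [(0.62, array([217.4, 303.6]))]
```

View pics/scene0.png

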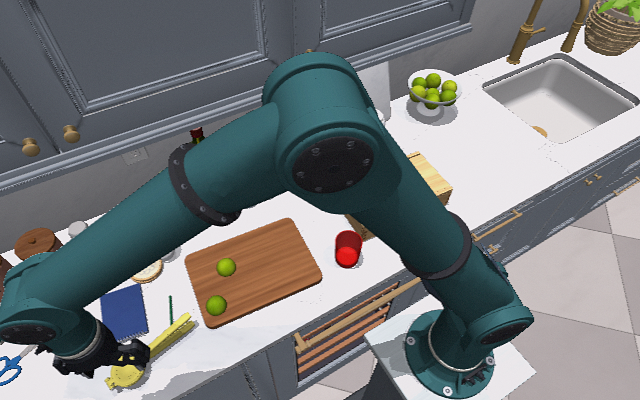

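View pics/side0.png

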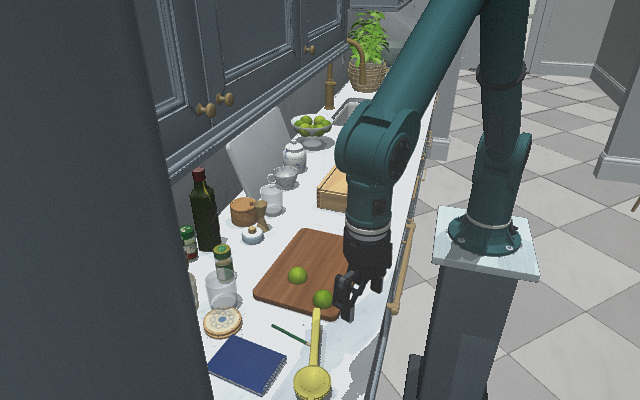

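View pics/wrist0.png

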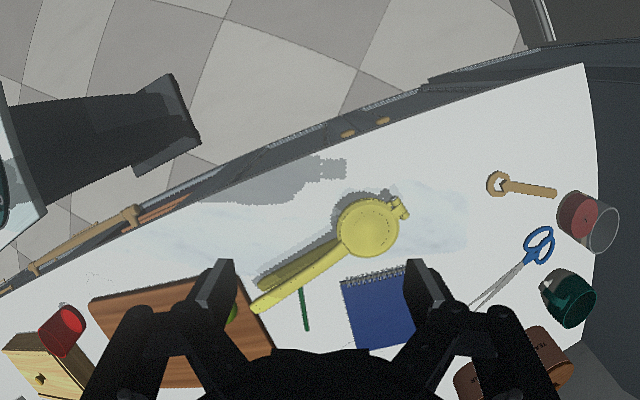

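The scene camera's view of the box (about 400,190) is blocked by the arm. The board is at (250,272), the limes at (227,267) and (216,306), and the red decoy at (348,250). I'll get rough positions first.

```bash
cat >> h.py <<'E'
def wray(d,px,s):
    f=foc(d); dx,dy=px[0]-d['cx'],px[1]-d['cy']; r=np.hypot(dx,dy)
    th=r/f; v=np.array([np.sin(th)*dx/max(r,1e-9),np.sin(th)*dy/max(r,1e-9),np.cos(th)])
    T=np.array(d['tool_from_camera']); R=Ro.from_rotvec(s['ee_rot']).as_matrix()
    return R@T[:3,3]+np.array(s['ee_pos']), R@T[:3,:3]@v
def wonz(d,px,z,s):
    o,v=wray(d,px,s); return o+(z-o[2])/v[2]*v
E
python3 - <<'E'
from h import *
np.set_printoptions(precision=3,suppress=True)
s=state();d=cam('scene');e=cam('side');s=state();w=cam('wrist')
print(Ro.from_rotvec(s['ee_rot']).as_matrix())
for n,p,z in [('board',(250.9,272.7),0),('lime',(228,270),.019),('limeb',(216,308),.019),('red',(348,255),0.03),('boxR',(452,187),.084),('boxfront',(360,237),.0)]: print(n,onz(d,p,z))
for n,p,z in [('board',(316,272),0),('lime',(322,299),.019),('limeb',(303,276),.019),('glass',(271,214),0),('meas',(263,229.6),0),('boxL',(318,206),0),('boxTL',(318,187),.084),('knob',(355,168),.094)]: print(n,onz(e,p,z))
for p,z in [((41,378),.094),((57,356),.035),((53,375),.07),((62,335),0.09)]: print('w',wonz(w,p,z,s))
print(onz(d,(122,336),0))
E
```

```text
[[ 0.     0.369  0.929]
 [-0.     0.929 -0.369]
 [-1.    -0.     0.   ]]
board [0.459 0.335 0.   ]
lime [0.488 0.39  0.019]
limeb [0.4   0.462 0.019]
red [0.354 0.075 0.03 ]
boxR [ 0.37  -0.317  0.084]
boxfront [ 0.402 -0.004  0.   ]
board [0.461 0.333 0.   ]
lime [0.408 0.452 0.019]
limeb [0.484 0.382 0.019]
glass [0.707 0.081 0.   ]
meas [0.694 0.179 0.   ]
boxL [ 0.565 -0.019  0.   ]
boxTL [ 0.562 -0.009  0.084]
knob [ 0.468 -0.176  0.094]
w [ 0.457 -0.136  0.094]
w [ 0.435 -0.075  0.035]
w [ 0.468 -0.107  0.07 ]
w [0.348 0.142 0.09 ]
[0.46  0.698 0.   ]
```

Emit:
{"method": "carry_out", "body": {
  "moves": [
    {"gripper": 1,"tz": 0.06},
    {"gripper": 1,"tz": 0.12,"tx": 0.02,"ty": -0.05,"az": -0.15},
    {"gripper": 1,"tz": 0.17,"tx": 0.05,"ty": -0.11,"az": -0.3},
    {"gripper": 1,"tz": 0.19,"tx": 0.08,"ty": -0.17,"az": -0.45},
    {"gripper": 1,"tz": 0.19,"tx": 0.11,"ty": -0.23,"az": -0.6},
    {"gripper": 1,"tz": 0.19,"tx": 0.14,"ty": -0.29,"az": -0.75},
    {"gripper": 1,"tz": 0.19,"tx": 0.17,"ty": -0.35,"az": -0.9},
    {"gripper": 1,"tz": 0.19,"tx": 0.18,"ty": -0.41,"az": -1.0},
    {"gripper": 1,"tz": 0.19,"tx": 0.19,"ty": -0.47,"az": -1.1},
    {"gripper": 1,"tz": 0.19,"tx": 0.19,"ty": -0.53,"az": -1.2},
    {"gripper": 1,"tz": 0.19,"tx": 0.19,"ty": -0.59,"az": -1.2},
    {"gripper": 1,"tz": 0.19,"tx": 0.19,"ty": -0.63,"az": -1.2}
  ]
}}

```text
schema error: expected keys gripper, tx, ty, tz, ax, ay, az
```

Emit:
{"method": "carry_out", "body": {
  "moves": [
    {"gripper": 1},
    {"gripper": 1},
    {"gripper": 1},
    {"gripper": 1}
  ]
}}

```text
schema error: expected keys gripper, tx, ty, tz, ax, ay, az
```

Run:
```python
from h import *
np.set_printoptions(precision=3,suppress=True)
for n in ['scene','side','wrist']:
    s=state();d=cam(n);cv2.imwrite(f'pics/{n}1.png',d['frame'])
    print(n,s['ee_pos'],s['time'])
    for l in ['box','opening','knob','muddler','board','lime_a','glass','measure']:
        r=tip_of(n,l); print(l,[(round(q['p'],2),np.round(q['position'],1)) for q in r[:4]])
```

```text
scene [0.267 0.674 0.231] 1.5
box []
opening []
knob []
muddler []
board [(0.94, array([250.8, 270.5]))]
lime_a [(0.65, array([213.8, 306. ])), (0.51, array([226.8, 267.7]))]
glass [(0.59, array([345.5, 257.9]))]
measure []
side [0.267 0.674 0.231] 1.95
box [(0.66, array([351. , 189.8])), (0.65, array([322. , 299.3])), (0.43, array([269.7, 213. ]))]
opening [(0.6, array([350.5, 180.6]))]
knob [(0.56, array([352.7, 167.1]))]
muddler []
board [(0.85, array([315.4, 269.3]))]
lime_a [(0.68, array([299.1, 277. ])), (0.61, array([323.7, 300.3]))]
glass [(0.65, array([272.1, 214.4]))]
measure [(0.61, array([266.4, 229.4])), (0.29, array([350.4, 193.1]))]
wrist [0.267 0.674 0.231] 2.4
box [(0.61, array([ 54.7, 355.6]))]
opening [(0.61, array([ 57.4, 378.2])), (0.22, array([ 56.9, 356.7]))]
knob [(0.68, array([ 42. , 378.6]))]
muddler []
board []
lime_a [(0.46, array([221.2, 304.6]))]
glass [(0.83, array([ 74.6, 317.1]))]
measure []
```

View pics/scene1.png

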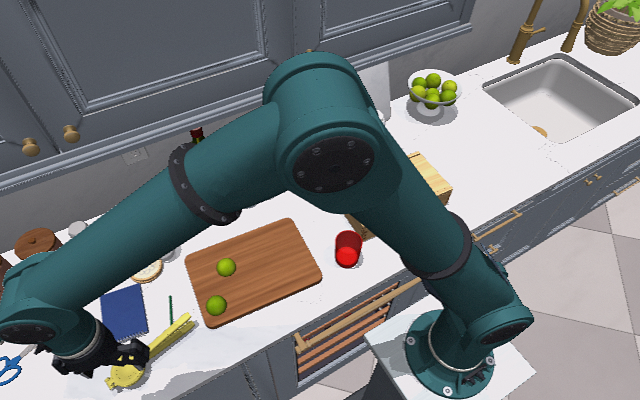

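View pics/wrist1.png

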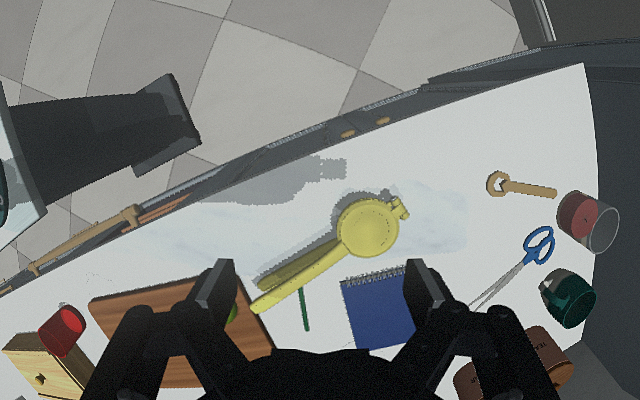

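View pics/side1.png

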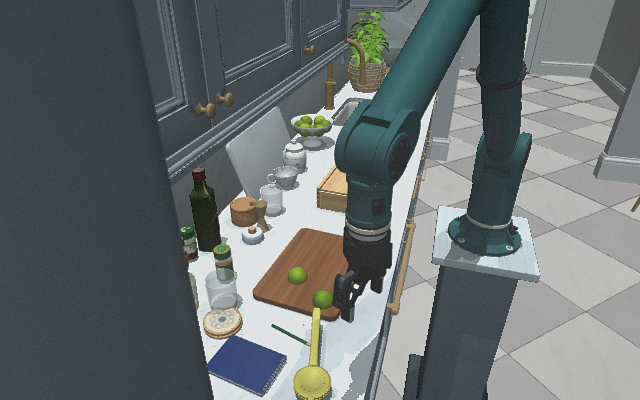

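The call was refused because every key is required, so nothing moved. I'll resend it with full rows.

Emit:
{"method": "carry_out", "body": {
  "moves": [
    {"gripper": 1,"tx": 0,"ty": 0,"tz": 0.06,"ax": 0,"ay": 0,"az": 0},
    {"gripper": 1,"tx": 0.02,"ty": -0.05,"tz": 0.12,"ax": 0,"ay": 0,"az": -0.15},
    {"gripper": 1,"tx": 0.05,"ty": -0.1,"tz": 0.16,"ax": 0,"ay": 0,"az": -0.3},
    {"gripper": 1,"tx": 0.08,"ty": -0.16,"tz": 0.19,"ax": 0,"ay": 0,"az": -0.45},
    {"gripper": 1,"tx": 0.11,"ty": -0.22,"tz": 0.19,"ax": 0,"ay": 0,"az": -0.6},
    {"gripper": 1,"tx": 0.14,"ty": -0.28,"tz": 0.19,"ax": 0,"ay": 0,"az": -0.75},
    {"gripper": 1,"tx": 0.17,"ty": -0.34,"tz": 0.19,"ax": 0,"ay": 0,"az": -0.9},
    {"gripper": 1,"tx": 0.18,"ty": -0.4,"tz": 0.19,"ax": 0,"ay": 0,"az": -1.0},
    {"gripper": 1,"tx": 0.19,"ty": -0.46,"tz": 0.19,"ax": 0,"ay": 0,"az": -1.1},
    {"gripper": 1,"tx": 0.19,"ty": -0.52,"tz": 0.19,"ax": 0,"ay": 0,"az": -1.2},
    {"gripper": 1,"tx": 0.19,"ty": -0.58,"tz": 0.19,"ax": 0,"ay": 0,"az": -1.2},
    {"gripper": 1,"tx": 0.19,"ty": -0.63,"tz": 0.19,"ax": 0,"ay": 0,"az": -1.2}
  ]
}}

```text
time: 4.35
ee_pos: [0.457, 0.0657, 0.4216]
ee_rot: [1.215, 1.206, -1.213]
wrist_force: [0.6, -0.4, -0.5]
finger_gap: 1.0
```

Emit:
{"method": "carry_out", "body": {
  "moves": [
    {"gripper": 1,"tx": 0,"ty": 0,"tz": 0,"ax": 0,"ay": 0,"az": 0},
    {"gripper": 1,"tx": 0,"ty": 0,"tz": 0,"ax": 0,"ay": 0,"az": 0},
    {"gripper": 1,"tx": 0,"ty": 0,"tz": 0,"ax": 0,"ay": 0,"az": 0}
  ]
}}

```text
time: 4.72
ee_pos: [0.4571, 0.0697, 0.4212]
ee_rot: [1.212, 1.208, -1.212]
wrist_force: [0.5, -0.2, -0.3]
finger_gap: 1.004
```

Run:
```python
from h import *
np.set_printoptions(precision=3,suppress=True)
for n in ['scene','side','wrist']:
    s=state();d=cam(n);cv2.imwrite(f'pics/{n}2.png',d['frame'])
    print(n,s['ee_pos'],s['time'])
    for l in ['box','opening','knob','muddler','board','lime_a','glass','measure']:
        r=tip_of(n,l); print(l,[(round(q['p'],2),np.round(q['position'],1)) for q in r[:4]])
```

```text
scene [0.457 0.07  0.421] 4.725
box [(0.55, array([217.7, 306.9]))]
opening [(0.83, array([381.8, 192.3]))]
knob [(0.57, array([394.7, 186. ]))]
muddler []
board [(0.79, array([252.9, 271.1]))]
lime_a [(0.87, array([228.9, 268.6])), (0.76, array([214.8, 307.5]))]
glass [(0.6, array([345.6, 255.2]))]
measure [(0.74, array([262.7, 197.7]))]
side [0.457 0.068 0.421] 5.175
box [(0.81, array([353.3, 192.4]))]
opening [(0.93, array([349.4, 179.3]))]
knob [(0.71, array([355.2, 170.7])), (0.66, array([315.7, 268.7]))]
muddler []
board [(0.98, array([314.6, 268.8])), (0.45, array([354.4, 169.4]))]
lime_a [(0.8, array([324.6, 301.4])), (0.57, array([297.3, 277.1]))]
glass [(0.83, array([274.4, 211.8])), (0.71, array([350.4, 190.7])), (0.7, array([371.3, 229.6]))]
measure [(0.82, array([261.6, 229.5]))]
wrist [0.457 0.068 0.421] 5.625
box [(0.87, array([325.3, 256.1]))]
opening [(0.77, array([328.5, 251.7])), (0.2, array([447.2,  88. ]))]
knob [(0.68, array([329.9, 280.6]))]
muddler []
board [(0.69, array([324.6,   1.4]))]
lime_a []
glass [(0.6, array([267.4, 139.3]))]
measure [(0.74, array([446.3,  85.3]))]
```

View pics/scene2.png

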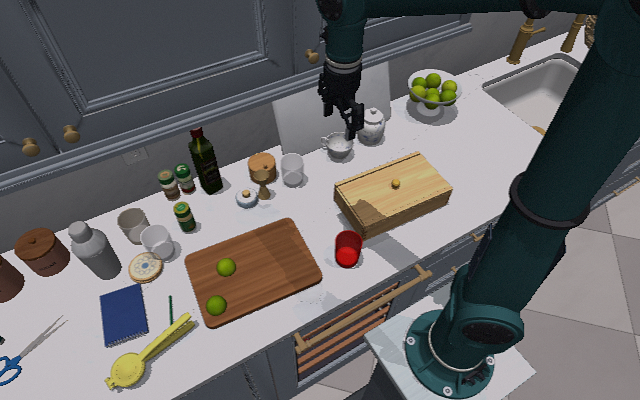

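View pics/wrist2.png

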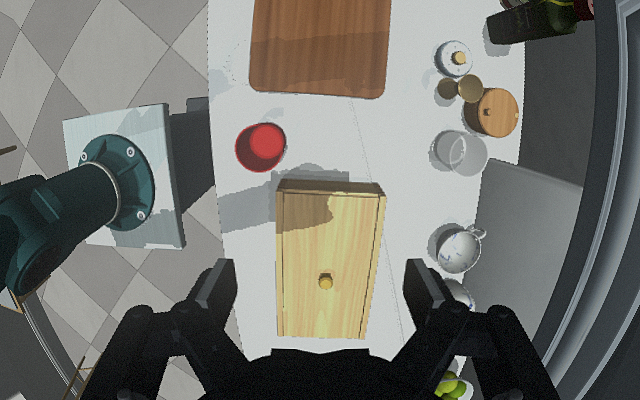

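View pics/side2.png

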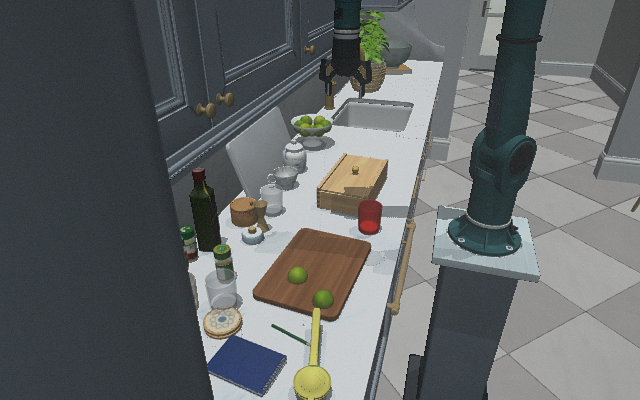

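The box is now clear in all three views: scene (395,190), with the knob at (396,184). The red decoy stands by its +y end, and the glass is at (292,165). I'll zoom in on the corners.

Run:
```python
import cv2
a=cv2.imread('pics/scene2.png')[140:260,320:480];a=cv2.resize(a,None,fx=5,fy=5,interpolation=cv2.INTER_CUBIC);cv2.imwrite('pics/za.png',a)
b=cv2.imread('pics/side2.png')[140:225,300:400];b=cv2.resize(b,None,fx=7,fy=7,interpolation=cv2.INTER_CUBIC);cv2.imwrite('pics/zb.png',b)
c=cv2.imread('pics/wrist2.png')[165:355,255:405];c=cv2.resize(c,None,fx=3,fy=3,interpolation=cv2.INTER_CUBIC);cv2.imwrite('pics/zc.png',c)
```

```text
(no output)
```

View pics/za.png

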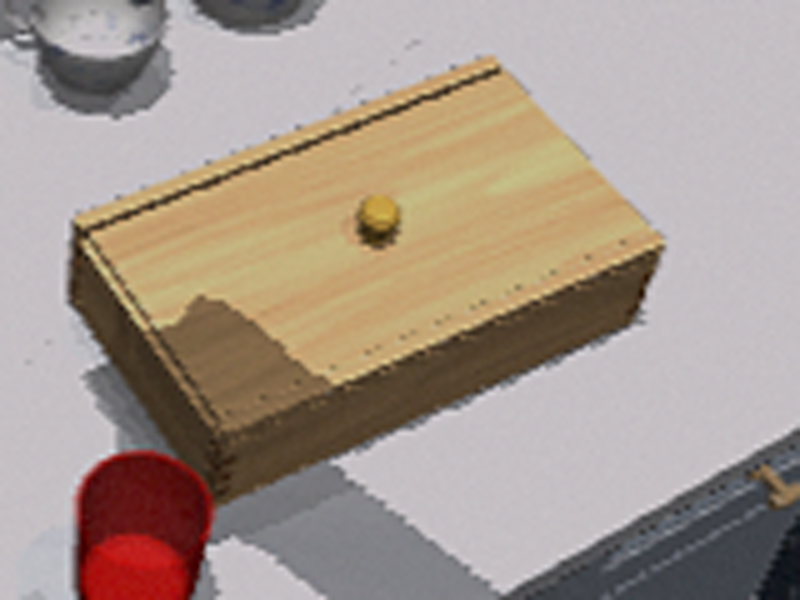

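View pics/zb.png

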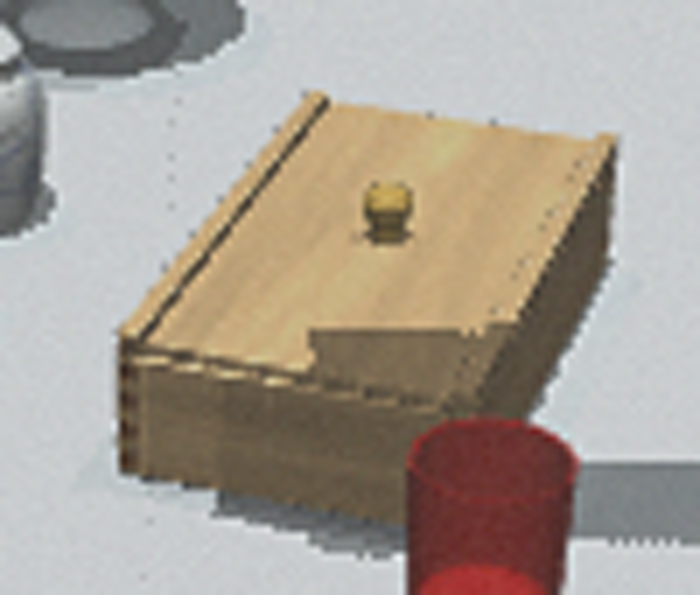

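View pics/zc.png

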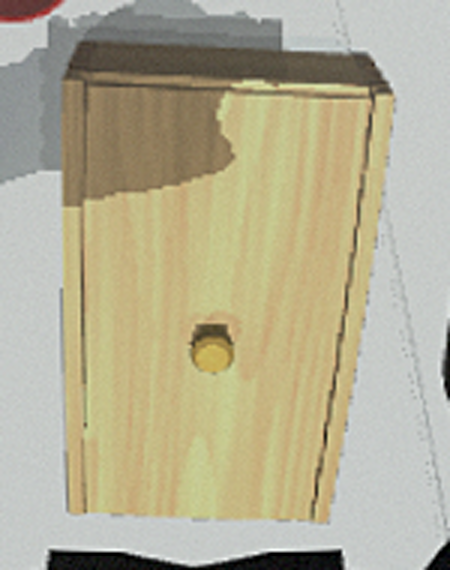

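Run:
```python
from h import *
from scipy.optimize import least_squares
np.set_printoptions(precision=4,suppress=True)
d=cam('scene');e=cam('side');s=state();w=cam('wrist')
D=[((92,160,84),(335,183.6)),((92,-160,84),(418.5,151.5)),((-92,-160,84),(453,188)),((-92,160,84),(364.4,226)),((-92,160,0),(364,240))]
E=[((92,160,84),(317.4,187.4)),((92,-160,84),(345.4,153.3)),((-92,-160,84),(387.9,159.7)),((92,160,0),(317.4,207.4))]
def X(p,q):
    c,sn=np.cos(p[2]),np.sin(p[2]);q=np.array(q)/1000
    return np.array([p[0]+c*q[0]-sn*q[1],p[1]+sn*q[0]+c*q[1],q[2]])
f=lambda p:np.concatenate([proj(d,X(p,q))-u for q,u in D]+[proj(e,X(p,q))-u for q,u in E])
r=least_squares(f,[.46,-.16,0],loss='soft_l1');print(r.x,np.round(f(r.x),1))
p=r.x
k,err=tri(d,(320+380/5,140+212/5),e,(300+388/7,140+205/7));print('knob',k,err)
print('knob top plane scene',onz(d,(396,182.4),.094),onz(e,(355.4,169.3),.094))
o,er=tri(d,(381.8,192.3),e,(349.4,179.3));print('opening',o,er,'from pose',X(p,(0,50,70)))
print('board',onz(d,(252,271.),0),onz(e,(315,269),0))
print('glass',onz(e,(272,213),0),'meas',onz(e,(262,229.5),0),onz(d,(262.7,197.7),0))
print('box wrist corner check', wonz(w,(277,192),.084,s),X(p,(-92,160,84)),wonz(w,(383,192),.084,s),X(p,(92,160,84)),wonz(w,(326,282),.104,s))
```

```text
[ 0.4641 -0.1639 -0.0588] [-0.6 -0.5  0.  -1.1  0.7  0.3  1.   0.8 -1.6  2.6 -0.4 -0.6 -0.9 -1.
  0.7 -1.  -0.3 -0.1]
knob [ 0.4661 -0.1723  0.0912] 0.0022357442357563194
knob top plane scene [ 0.4657 -0.171   0.094 ] [ 0.4638 -0.1651  0.094 ]
opening [ 0.4745 -0.1267  0.0674] 0.005309764474083762 from pose [ 0.467 -0.114  0.07 ]
board [0.4619 0.3301 0.    ] [0.4682 0.3215 0.    ]
glass [0.7059 0.0738 0.    ] meas [0.6975 0.1794 0.    ] [0.6884 0.1852 0.    ]
box wrist corner check [0.3861 0.0005 0.084 ] [0.3817 0.0012 0.084 ] [ 0.56   -0.0004  0.084 ] [ 0.5653 -0.0096  0.084 ] [ 0.4661 -0.1608  0.104 ]
```

Run:
```python
from h import *
np.set_printoptions(precision=4,suppress=True)
s=state();w=cam('wrist');print(s['ee_pos'],s['ee_rot'])
P=[wonz(w,q,.084,s)[:2] for q in [(276,191.7),(278.3,336),(385.7,196),(364,339),(326,282)]]
for q in P:print(q)
l=P[1]-P[0];r=P[3]-P[2];print(np.arctan2(-l[0],-l[1])*-1,np.arctan2(-r[0],-r[1])*-1,np.linalg.norm(l))
```

```text
[0.4571 0.0678 0.4213] [ 1.2143  1.2059 -1.2144]
[0.3844 0.0009]
[ 0.3668 -0.3166]
[ 0.565  -0.0074]
[ 0.5482 -0.3272]
[ 0.4665 -0.1744]
-0.05550635427139164 -0.05261597091884451 0.3180121292017544
```

Emit:
{"method": "carry_out", "body": {
  "moves": [
    {"gripper": 1,"tx": 0.003,"ty": -0.05,"tz": -0.03,"ax": 0,"ay": 0,"az": -0.05},
    {"gripper": 1,"tx": 0.005,"ty": -0.1,"tz": -0.06,"ax": 0,"ay": 0,"az": -0.05},
    {"gripper": 1,"tx": 0.007,"ty": -0.14,"tz": -0.1,"ax": 0,"ay": 0,"az": -0.05},
    {"gripper": 1,"tx": 0.009,"ty": -0.18,"tz": -0.14,"ax": 0,"ay": 0,"az": -0.05},
    {"gripper": 1,"tx": 0.009,"ty": -0.22,"tz": -0.18,"ax": 0,"ay": 0,"az": -0.05},
    {"gripper": 1,"tx": 0.009,"ty": -0.239,"tz": -0.22,"ax": 0,"ay": 0,"az": -0.05},
    {"gripper": 1,"tx": 0.009,"ty": -0.239,"tz": -0.25,"ax": 0,"ay": 0,"az": -0.05},
    {"gripper": 1,"tx": 0.009,"ty": -0.239,"tz": -0.25,"ax": 0,"ay": 0,"az": -0.05},
    {"gripper": 1,"tx": 0.009,"ty": -0.239,"tz": -0.25,"ax": 0,"ay": 0,"az": -0.05},
    {"gripper": 1,"tx": 0.009,"ty": -0.239,"tz": -0.25,"ax": 0,"ay": 0,"az": -0.05}
  ]
}}

```text
time: 7.52
ee_pos: [0.4673, -0.1711, 0.1727]
ee_rot: [1.251, 1.18, -1.248]
wrist_force: [0.2, -0.5, 0.2]
finger_gap: 1.001
```

Run:
```python
from h import *
np.set_printoptions(precision=4,suppress=True)
s=state();print(s['ee_pos'],Ro.from_rotvec(s['ee_rot']).as_matrix(),s['wrist_force'])
w=cam('wrist');cv2.imwrite('pics/w3.png',w['frame'])
r=tip_of('wrist','knob')
for q in r:print(q, wonz(w,q['position'],.094,s))
```

```text
[ 0.4673 -0.1711  0.1727] [[ 0.0029  0.9984 -0.0559]
 [-0.0004 -0.0559 -0.9984]
 [-1.      0.0029  0.0003]] [ 0.2118 -0.5125  0.1745]
{'position': [317.7, 201.8], 'p': 0.66} [ 0.4654 -0.1648  0.094 ]
```

View pics/w3.png

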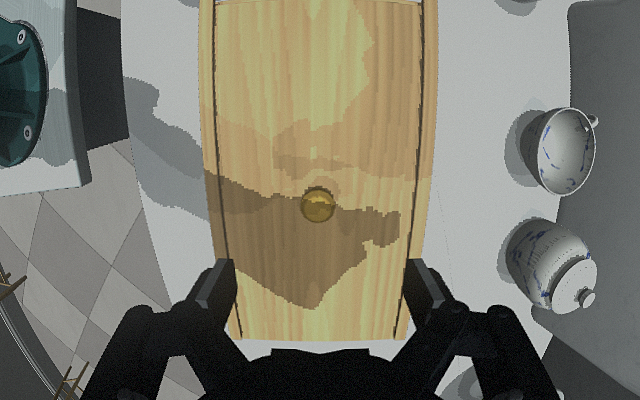

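The knob sits centred between the fingers at (318,204). Next I descend and close on it.

Emit:
{"method": "carry_out", "body": {
  "moves": [
    {"gripper": 1,"tx": -0.002,"ty": 0.003,"tz": -0.03,"ax": 0,"ay": 0,"az": 0},
    {"gripper": 1,"tx": -0.002,"ty": 0.003,"tz": -0.06,"ax": 0,"ay": 0,"az": 0},
    {"gripper": 1,"tx": -0.002,"ty": 0.003,"tz": -0.08,"ax": 0,"ay": 0,"az": 0},
    {"gripper": 1,"tx": -0.002,"ty": 0.003,"tz": -0.09,"ax": 0,"ay": 0,"az": 0},
    {"gripper": 1,"tx": -0.002,"ty": 0.003,"tz": -0.09,"ax": 0,"ay": 0,"az": 0},
    {"gripper": 0.2,"tx": -0.002,"ty": 0.003,"tz": -0.09,"ax": 0,"ay": 0,"az": 0},
    {"gripper": 0.2,"tx": -0.002,"ty": 0.003,"tz": -0.09,"ax": 0,"ay": 0,"az": 0},
    {"gripper": 0.2,"tx": -0.002,"ty": 0.003,"tz": -0.09,"ax": 0,"ay": 0,"az": 0},
    {"gripper": 0.2,"tx": -0.002,"ty": 0.003,"tz": -0.09,"ax": 0,"ay": 0,"az": 0},
    {"gripper": 0.2,"tx": -0.002,"ty": 0.003,"tz": -0.09,"ax": 0,"ay": 0,"az": 0}
  ]
}}

```text
time: 8.88
ee_pos: [0.4659, -0.1685, 0.0822]
ee_rot: [1.252, 1.179, -1.249]
wrist_force: [0.7, 0.4, 4.5]
finger_gap: 0.272
```

Emit:
{"method": "carry_out", "body": {
  "moves": [
    {"gripper": 0.2,"tx": -0.001,"ty": -0.02,"tz": 0,"ax": 0,"ay": 0,"az": 0},
    {"gripper": 0.2,"tx": -0.002,"ty": -0.04,"tz": 0,"ax": 0,"ay": 0,"az": 0},
    {"gripper": 0.2,"tx": -0.003,"ty": -0.06,"tz": 0,"ax": 0,"ay": 0,"az": 0},
    {"gripper": 0.2,"tx": -0.004,"ty": -0.08,"tz": 0,"ax": 0,"ay": 0,"az": 0},
    {"gripper": 0.2,"tx": -0.006,"ty": -0.1,"tz": 0,"ax": 0,"ay": 0,"az": 0},
    {"gripper": 0.2,"tx": -0.007,"ty": -0.12,"tz": 0,"ax": 0,"ay": 0,"az": 0},
    {"gripper": 0.2,"tx": -0.008,"ty": -0.14,"tz": 0,"ax": 0,"ay": 0,"az": 0},
    {"gripper": 0.2,"tx": -0.009,"ty": -0.16,"tz": 0,"ax": 0,"ay": 0,"az": 0},
    {"gripper": 0.2,"tx": -0.01,"ty": -0.175,"tz": 0,"ax": 0,"ay": 0,"az": 0},
    {"gripper": 0.2,"tx": -0.01,"ty": -0.185,"tz": 0,"ax": 0,"ay": 0,"az": 0},
    {"gripper": 0.2,"tx": -0.01,"ty": -0.19,"tz": 0,"ax": 0,"ay": 0,"az": 0},
    {"gripper": 0.2,"tx": -0.01,"ty": -0.19,"tz": 0,"ax": 0,"ay": 0,"az": 0}
  ]
}}

```text
time: 10.38
ee_pos: [0.4546, -0.3596, 0.0822]
ee_rot: [1.251, 1.179, -1.251]
wrist_force: [-0.6, -0.6, 6.0]
finger_gap: 0.271
```

Not against the stop yet. I'll creep further.

Emit:
{"method": "carry_out", "body": {
  "moves": [
    {"gripper": 0.2,"tx": 0,"ty": -0.003,"tz": 0,"ax": 0,"ay": 0,"az": 0},
    {"gripper": 0.2,"tx": 0,"ty": -0.006,"tz": 0,"ax": 0,"ay": 0,"az": 0},
    {"gripper": 0.2,"tx": -0.001,"ty": -0.01,"tz": 0,"ax": 0,"ay": 0,"az": 0},
    {"gripper": 0.2,"tx": -0.001,"ty": -0.01,"tz": 0,"ax": 0,"ay": 0,"az": 0}
  ]
}}

```text
time: 10.88
ee_pos: [0.4544, -0.363, 0.0821]
ee_rot: [1.257, 1.19, -1.245]
wrist_force: [1.0, 9.5, 14.2]
finger_gap: 0.273
```

Run:
```python
from h import *
np.set_printoptions(precision=4,suppress=True)
s=state();print(s['ee_pos'],s['wrist_force'])
w=cam('wrist');cv2.imwrite('pics/w4.png',w['frame'])
d=cam('scene');cv2.imwrite('pics/s4.png',d['frame'])
for n in('scene','wrist'):
  for l in('muddler','head','pommel'):print(n,l,[(q['p'],q['position']) for q in tip_of(n,l)])
```

```text
[ 0.4544 -0.363   0.0821] [ 1.0159  9.5438 14.2434]
scene muddler [(0.58, [387.8, 197.3])]
scene head [(0.7, [350.5, 209.7])]
scene pommel [(0.4, [350.2, 211.9])]
wrist muddler []
wrist head []
wrist pommel []
```

View pics/w4.png

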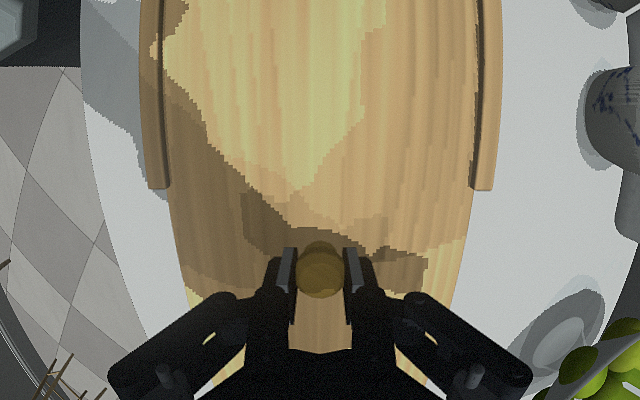

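View pics/s4.png

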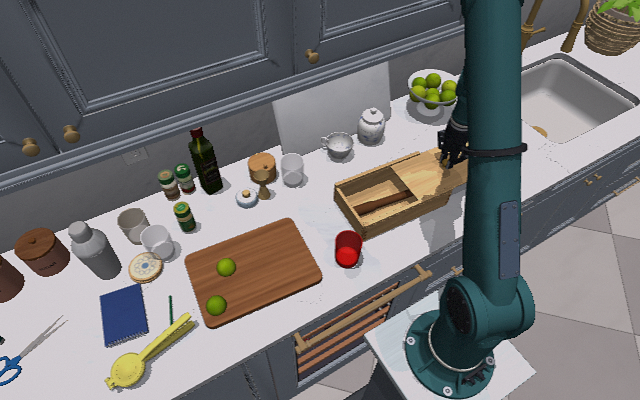

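There's 9.5 N against the stop and the lid is open. The muddler shows in the scene view from (360,208) to (405,193). I'll release and move above the opening.

Emit:
{"method": "carry_out", "body": {
  "moves": [
    {"gripper": 1,"tx": 0,"ty": 0.003,"tz": 0,"ax": 0,"ay": 0,"az": 0},
    {"gripper": 1,"tx": 0,"ty": 0.003,"tz": 0,"ax": 0,"ay": 0,"az": 0},
    {"gripper": 1,"tx": 0,"ty": 0.003,"tz": 0,"ax": 0,"ay": 0,"az": 0},
    {"gripper": 1,"tx": 0,"ty": 0.003,"tz": 0.04,"ax": 0,"ay": 0,"az": 0},
    {"gripper": 1,"tx": 0.002,"ty": 0.02,"tz": 0.09,"ax": 0,"ay": 0,"az": 0},
    {"gripper": 1,"tx": 0.004,"ty": 0.06,"tz": 0.13,"ax": 0,"ay": 0,"az": 0},
    {"gripper": 1,"tx": 0.006,"ty": 0.11,"tz": 0.16,"ax": 0,"ay": 0,"az": 0},
    {"gripper": 1,"tx": 0.008,"ty": 0.16,"tz": 0.18,"ax": 0,"ay": 0,"az": 0},
    {"gripper": 1,"tx": 0.01,"ty": 0.2,"tz": 0.18,"ax": 0,"ay": 0,"az": 0},
    {"gripper": 1,"tx": 0.01,"ty": 0.22,"tz": 0.18,"ax": 0,"ay": 0,"az": 0},
    {"gripper": 1,"tx": 0.01,"ty": 0.22,"tz": 0.18,"ax": 0,"ay": 0,"az": 0},
    {"gripper": 1,"tx": 0.01,"ty": 0.22,"tz": 0.18,"ax": 0,"ay": 0,"az": 0}
  ]
}}

```text
time: 12.78
ee_pos: [0.4629, -0.1496, 0.2613]
ee_rot: [1.252, 1.18, -1.253]
wrist_force: [-0.4, 0.7, -0.3]
finger_gap: 0.999
```

Run:
```python
from h import *
np.set_printoptions(precision=4,suppress=True)
s=state();print(s['ee_pos'],s['wrist_force'],s['joint_positions'])
w=cam('wrist');cv2.imwrite('pics/w5.png',w['frame'])
for l in('muddler','head','pommel','opening'):print(l,[(q['p'],q['position'],wonz(w,q['position'],.025,s)) for q in tip_of('wrist',l)])
r=regions_of('wrist','muddler')
for q in r:
  m=q['pixels'];ys,xs=np.nonzero(m);print(q['p'],q['position'],len(xs),xs.min(),xs.max(),ys.min(),ys.max())
d=cam('scene');cv2.imwrite('pics/s5.png',d['frame'])
```

```text
[ 0.4629 -0.1496  0.2613] [-0.36    0.7109 -0.3325] [-0.3057  0.2978  0.657   2.1235 -0.2523  0.7953  0.4495]
muddler [(0.82, [320.2, 169.6], array([ 0.4624, -0.1563,  0.025 ]))]
head [(0.62, [324.3, 330.5], array([ 0.454 , -0.4215,  0.025 ]))]
pommel []
opening [(0.97, [324.5, 139.8], array([ 0.4698, -0.1189,  0.025 ]))]
0.68 [320.3, 127.1] 3735 306 340 60 217
```

View pics/w5.png

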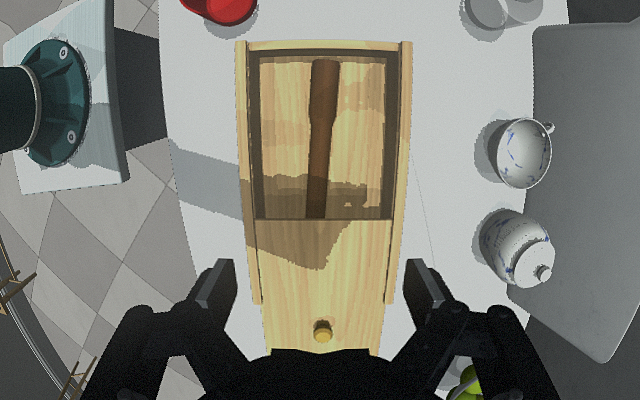

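View pics/s5.png

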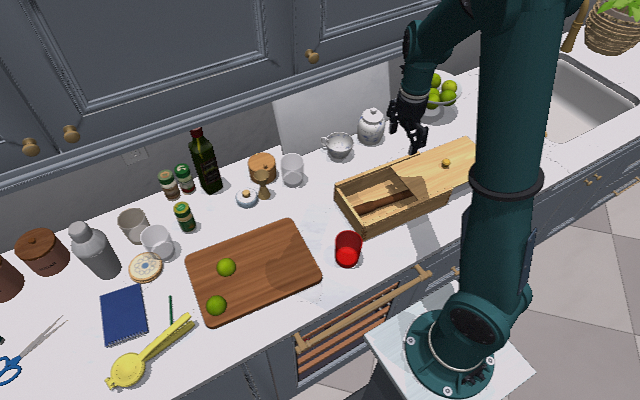

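The wrist view shows the muddler with its head end at (325,60), the neck near row 122, and the shaft disappearing under the lid at (316,217). I'll fit its axis.

Run:
```python
from h import *
np.set_printoptions(precision=4,suppress=True)
s=state();w=cam('wrist');r=regions_of('wrist','muddler');m=r[0]['pixels']
P=[]
for y in range(62,216,6):
    xs=np.nonzero(m[y])[0]
    if len(xs)==0: continue
    c=wonz(w,(xs.mean(),y),.030,s); a=wonz(w,(xs.min()-.5,y),.025,s);b=wonz(w,(xs.max()+.5,y),.025,s);P.append(c[:2]);print(y,xs.min(),xs.max(),c[:2],np.linalg.norm(a-b))
P=np.array(P);k=np.polyfit(P[:,1],P[:,0],1);print(k)
cen=np.array([.4655,-.163]);u=np.array([.0555,.998]);v=np.array([.998,-.0555])
for z,q in((.042,(325,59)),(.025,(325,58))):
  h=wonz(w,q,z,s)[:2];print('head end',h,(h-cen)@v,(h-cen)@u)
l=wonz(w,(316,218),.07,s)[:2];print('lid edge',l,(l-cen)@u)
for yy in(0,-.05,-.1,-.2,-.25):
  q=np.array([np.polyval(k,yy),yy]);print(q,(q-cen)@v,(q-cen)@u)
```

```text
62 235 411 [ 0.4729 -0.023 ] 0.21609126952905416
68 235 412 [ 0.4728 -0.0303] 0.21756152064217568
74 235 411 [ 0.4718 -0.0375] 0.21649539884593336
80 235 411 [ 0.4714 -0.0448] 0.2167815891182829
86 235 411 [ 0.471 -0.052] 0.217123952544217
92 236 411 [ 0.4714 -0.0593] 0.21623731146632294
98 236 411 [ 0.4713 -0.0665] 0.21668998551823587
104 236 410 [ 0.4702 -0.0737] 0.21589253251125937
110 236 410 [ 0.4701 -0.0809] 0.21645570309400922
116 237 409 [ 0.4697 -0.0882] 0.21446836337759304
122 237 409 [ 0.4694 -0.0954] 0.21513883048149463
128 237 409 [ 0.469  -0.1027] 0.2158675735138757
134 237 409 [ 0.4685 -0.11  ] 0.21665552984923275
140 238 408 [ 0.4682 -0.1174] 0.21486232343000358
146 238 408 [ 0.468  -0.1248] 0.21576053494070396
152 238 408 [ 0.4677 -0.1322] 0.21672067891016586
158 239 407 [ 0.4675 -0.1397] 0.2150706228293311
164 239 407 [ 0.4672 -0.1473] 0.2161451001524413
170 240 406 [ 0.4667 -0.1549] 0.21458778674016013
176 239 406 [ 0.4655 -0.1625] 0.21712858785758543
182 241 406 [ 0.4668 -0.1703] 0.21568599523800708
188 241 406 [ 0.4664 -0.1782] 0.2170087967122404
194 242 404 [ 0.4653 -0.1861] 0.21425966195349166
200 243 404 [ 0.4656 -0.1942] 0.21432342298259727
206 243 403 [ 0.4646 -0.2023] 0.21442705438638032
212 243 403 [ 0.4642 -0.2105] 0.21600172552142397
[0.0444 0.4737]
head end [ 0.4754 -0.0209] 0.0019701123402683057 0.14236545166738085
head end [ 0.4758 -0.0176] 0.0022576164572513093 0.14569329791935287
lid edge [ 0.4547 -0.2019] -0.039388620509235577
[0.4737 0.    ] -0.000884462461471275 0.16312790088515866
[ 0.4715 -0.05  ] -0.00032410841030852254 0.1131047417166612
[ 0.4692 -0.1   ] 0.00023624564085417477 0.06308158254816373
[ 0.4648 -0.2   ] 0.0013569537431796243 -0.0369647357888312
[ 0.4626 -0.25  ] 0.001917307794342376 -0.08698789495732864
```

Run:
```python
from h import *
np.set_printoptions(precision=4,suppress=True)
s=state();w=cam('wrist');im=w['frame'];cv2.imwrite('pics/z5.png',cv2.resize(im[30:350,220:420],None,fx=2.4,fy=1.8,interpolation=cv2.INTER_CUBIC) if 0 else cv2.resize(im[35:235,230:420],None,fx=3,fy=3,interpolation=cv2.INTER_CUBIC))
print('knob',wonz(w,(322,330),.1,s))
hsv=cv2.cvtColor(im,cv2.COLOR_BGR2HSV)
P=[]
for y in range(60,220,8):
    g=im[y,295:350].astype(int); red=g[:,2]; 
    xs=np.nonzero(red<(105 if y<150 else 90))[0]+295
    # largest run
    runs=np.split(xs,np.where(np.diff(xs)>1)[0]+1);q=max(runs,key=len)
    if len(q)<5: print(y,'none',red.tolist()[::4]);continue
    c=wonz(w,(q.mean(),y),.03,s);a=wonz(w,(q[0]-.5,y),.027,s);b=wonz(w,(q[-1]+.5,y),.027,s)
    P.append(c[:2]);print(y,q[0],q[-1],c[:2],np.linalg.norm(a-b))
```

```text
knob [ 0.4539 -0.3483  0.1   ]
60 316 321 [ 0.468  -0.0199] 0.007096246826918995
68 311 326 [ 0.4674 -0.0296] 0.01894695068488642
76 311 322 [ 0.4645 -0.0391] 0.014231639041500151
84 311 323 [ 0.4645 -0.0488] 0.015447558244271116
92 310 337 [ 0.4717 -0.0589] 0.03337057764246951
100 310 336 [ 0.4705 -0.0685] 0.032267337099367924
108 309 336 [ 0.4694 -0.0781] 0.0335725186325724
116 309 335 [ 0.4683 -0.0877] 0.03249161455702622
124 310 320 [ 0.4594 -0.0969] 0.013288018104005947
132 311 320 [ 0.4594 -0.1067] 0.0121350086198031
140 311 319 [ 0.4582 -0.1164] 0.010977173785134717
148 310 320 [ 0.4576 -0.1263] 0.01349114913981121
156 none [192, 182, 194, 201, 81, 106, 102, 102, 79, 181, 193, 192, 191, 191]
164 none [191, 192, 194, 201, 87, 100, 96, 93, 69, 199, 196, 191, 192, 189]
172 323 327 [ 0.4682 -0.1571] 0.0062519823840675014
180 308 327 [ 0.4583 -0.1669] 0.025195810839934208
188 307 326 [ 0.4565 -0.1772] 0.025397107945203085
196 306 326 [ 0.4552 -0.1878] 0.02689406802121721
204 305 325 [ 0.4533 -0.1985] 0.027137642044757045
212 305 325 [ 0.4526 -0.2095] 0.02739561446387107
```

View pics/z5.png

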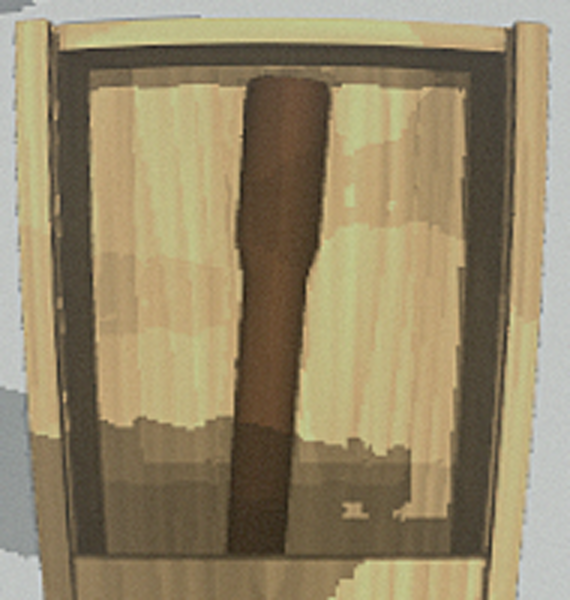

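The network's region was the box outline this time, so I took the axis from the dark wood. It is yawed -0.127 rad, and the shaft near the neck passes (0.463,-0.118). Aligning and descending.

Emit:
{"method": "carry_out", "body": {
  "moves": [
    {"gripper": 1,"tx": 0,"ty": 0.032,"tz": -0.03,"ax": 0,"ay": 0,"az": -0.07},
    {"gripper": 1,"tx": 0,"ty": 0.032,"tz": -0.08,"ax": 0,"ay": 0,"az": -0.07},
    {"gripper": 1,"tx": 0,"ty": 0.032,"tz": -0.12,"ax": 0,"ay": 0,"az": -0.07},
    {"gripper": 1,"tx": 0,"ty": 0.032,"tz": -0.15,"ax": 0,"ay": 0,"az": -0.07},
    {"gripper": 1,"tx": 0,"ty": 0.032,"tz": -0.15,"ax": 0,"ay": 0,"az": -0.07},
    {"gripper": 1,"tx": 0,"ty": 0.032,"tz": -0.15,"ax": 0,"ay": 0,"az": -0.07}
  ]
}}

```text
time: 14.02
ee_pos: [0.4637, -0.1166, 0.1121]
ee_rot: [1.303, 1.145, -1.302]
wrist_force: [1.6, 0.0, 1.2]
finger_gap: 0.996
```

Run:
```python
from h import *
np.set_printoptions(precision=4,suppress=True)
s=state();print(s['ee_pos'],s['wrist_force'],Ro.from_rotvec(s['ee_rot']).as_matrix())
w=cam('wrist');cv2.imwrite('pics/w6.png',w['frame'])
```

```text
[ 0.4637 -0.1166  0.1121] [1.6462 0.0068 1.158 ] [[ 0.0013  0.9919 -0.127 ]
 [-0.0004 -0.127  -0.9919]
 [-1.      0.0013  0.0002]]
```

View pics/w6.png

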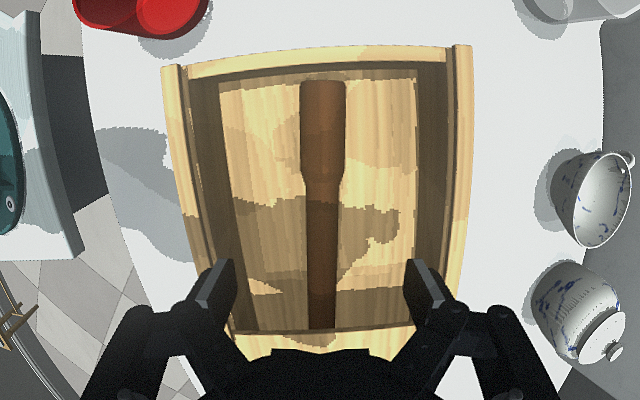

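The muddler is vertical and centred between the fingers at column 322. A quick check of the grasp location before going down.

Run:
```python
from h import *
np.set_printoptions(precision=4,suppress=True)
s=state();w=cam('wrist')
for q,z in(((322,80),.035),((322,172),.04),((322,182),.038),((322,260),.03),((322,332),.077),((320,45),.084)):print(q,wonz(w,q,z,s))
```

```text
(322, 80) [ 0.477  -0.0215  0.035 ]
(322, 172) [ 0.4688 -0.086   0.04  ]
(322, 182) [ 0.4679 -0.094   0.038 ]
(322, 260) [ 0.4594 -0.1629  0.03  ]
(322, 332) [ 0.4544 -0.2005  0.077 ]
(320, 45) [ 0.4775 -0.0046  0.084 ]
```

Emit:
{"method": "carry_out", "body": {
  "moves": [
    {"gripper": 1,"tx": 0.001,"ty": -0.002,"tz": -0.03,"ax": 0,"ay": 0,"az": 0},
    {"gripper": 1,"tx": 0.001,"ty": -0.002,"tz": -0.06,"ax": 0,"ay": 0,"az": 0},
    {"gripper": 1,"tx": 0.001,"ty": -0.002,"tz": -0.08,"ax": 0,"ay": 0,"az": 0},
    {"gripper": 1,"tx": 0.001,"ty": -0.002,"tz": -0.092,"ax": 0,"ay": 0,"az": 0},
    {"gripper": 1,"tx": 0.001,"ty": -0.002,"tz": -0.099,"ax": 0,"ay": 0,"az": 0},
    {"gripper": 1,"tx": 0.001,"ty": -0.002,"tz": -0.099,"ax": 0,"ay": 0,"az": 0}
  ]
}}

```text
time: 14.88
ee_pos: [0.4644, -0.1182, 0.0125]
ee_rot: [1.302, 1.146, -1.302]
wrist_force: [0.5, -0.7, 1.1]
finger_gap: 1.0
```

Emit:
{"method": "carry_out", "body": {
  "moves": [
    {"gripper": 0.15,"tx": 0,"ty": 0,"tz": 0,"ax": 0,"ay": 0,"az": 0},
    {"gripper": 0.15,"tx": 0,"ty": 0,"tz": 0,"ax": 0,"ay": 0,"az": 0},
    {"gripper": 0.15,"tx": 0,"ty": 0,"tz": 0,"ax": 0,"ay": 0,"az": 0},
    {"gripper": 0.15,"tx": 0,"ty": 0,"tz": 0,"ax": 0,"ay": 0,"az": 0},
    {"gripper": 0.15,"tx": 0,"ty": 0,"tz": 0,"ax": 0,"ay": 0,"az": 0},
    {"gripper": 0.15,"tx": 0,"ty": 0,"tz": 0,"ax": 0,"ay": 0,"az": 0}
  ]
}}

```text
time: 15.62
ee_pos: [0.4644, -0.1182, 0.0128]
ee_rot: [1.303, 1.146, -1.301]
wrist_force: [-0.7, -0.3, 6.3]
finger_gap: 0.279
```

The shaft is gripped (gap 0.28). Now I'll tilt the head up about the pommel end, to about 14°.

Emit:
{"method": "carry_out", "body": {
  "moves": [
    {"gripper": 0.1,"tx": 0,"ty": 0,"tz": 0.0055,"ax": 0.03,"ay": -0.004,"az": 0},
    {"gripper": 0.1,"tx": 0,"ty": 0,"tz": 0.011,"ax": 0.06,"ay": -0.008,"az": 0},
    {"gripper": 0.1,"tx": 0,"ty": 0,"tz": 0.0165,"ax": 0.09,"ay": -0.012,"az": 0},
    {"gripper": 0.1,"tx": 0,"ty": 0,"tz": 0.0215,"ax": 0.119,"ay": -0.015,"az": 0},
    {"gripper": 0.1,"tx": 0,"ty": 0,"tz": 0.0265,"ax": 0.149,"ay": -0.019,"az": 0},
    {"gripper": 0.1,"tx": 0,"ty": -0.0005,"tz": 0.0316,"ax": 0.179,"ay": -0.023,"az": 0},
    {"gripper": 0.1,"tx": 0,"ty": -0.001,"tz": 0.037,"ax": 0.21,"ay": -0.027,"az": 0},
    {"gripper": 0.1,"tx": 0,"ty": -0.002,"tz": 0.0425,"ax": 0.242,"ay": -0.031,"az": 0},
    {"gripper": 0.1,"tx": 0,"ty": -0.002,"tz": 0.0425,"ax": 0.242,"ay": -0.031,"az": 0},
    {"gripper": 0.1,"tx": 0,"ty": -0.002,"tz": 0.0425,"ax": 0.242,"ay": -0.031,"az": 0}
  ]
}}

```text
time: 16.88
ee_pos: [0.464, -0.1199, 0.0547]
ee_rot: [1.491, 1.313, -1.165]
wrist_force: [0.5, -0.4, -1.7]
finger_gap: 0.284
```

Run:
```python
from h import *
np.set_printoptions(precision=4,suppress=True)
s=state();print(s['ee_pos'],s['wrist_force'],s['ft_torque'],Ro.from_rotvec(s['ee_rot']).as_matrix(),s['joint_positions'])
w=cam('wrist');cv2.imwrite('pics/w7.png',w['frame'])
d=cam('scene');cv2.imwrite('pics/s7.png',d['frame'])
d=cam('side');cv2.imwrite('pics/d7.png',cv2.resize(d['frame'][100:240,270:430],None,fx=5,fy=4.2))
```

```text
[ 0.464  -0.1199  0.0547] [ 0.5377 -0.4183 -1.7087] [-0.3117  0.0666  0.0032] [[ 0.0304  0.992  -0.1227]
 [ 0.2399 -0.1264 -0.9625]
 [-0.9703 -0.0002 -0.2418]] [ 0.2862  0.6245  0.0348  2.2396 -0.6955  0.4131  0.8469]
```

View pics/w7.png

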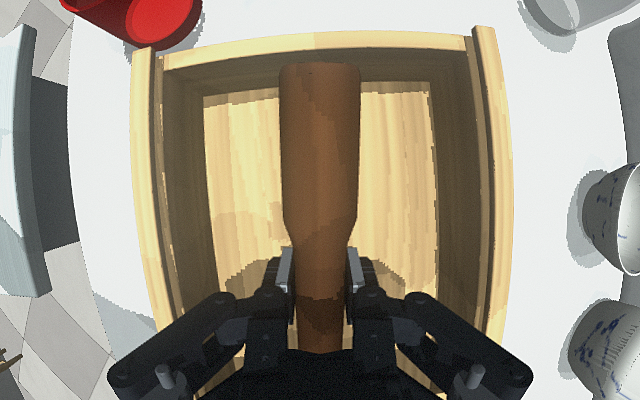

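View pics/s7.png

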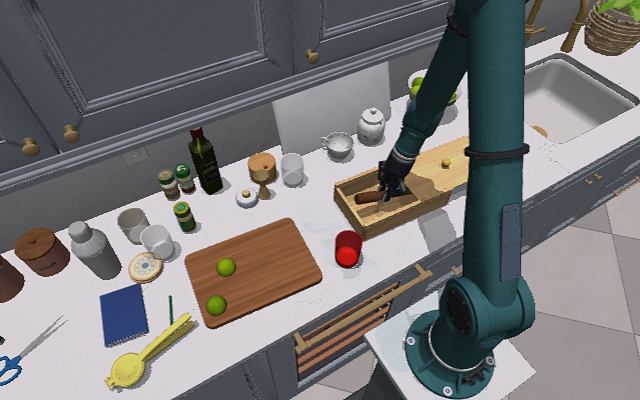

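View pics/d7.png

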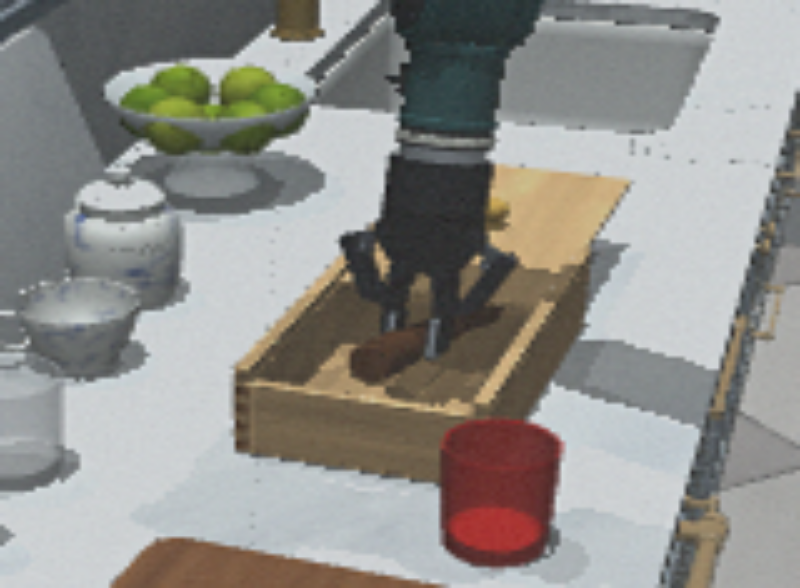

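Firmly held, with about 1.7 N of weight and no binding. Now drawing it out along its own axis.

Emit:
{"method": "carry_out", "body": {
  "moves": [
    {"gripper": 0.1,"tx": 0.0016,"ty": 0.0125,"tz": 0.0031,"ax": 0,"ay": 0,"az": 0},
    {"gripper": 0.1,"tx": 0.0032,"ty": 0.025,"tz": 0.0063,"ax": 0,"ay": 0,"az": 0},
    {"gripper": 0.1,"tx": 0.0048,"ty": 0.0375,"tz": 0.0094,"ax": 0,"ay": 0,"az": 0},
    {"gripper": 0.1,"tx": 0.0064,"ty": 0.05,"tz": 0.0126,"ax": 0,"ay": 0,"az": 0},
    {"gripper": 0.1,"tx": 0.008,"ty": 0.0625,"tz": 0.0157,"ax": 0,"ay": 0,"az": 0},
    {"gripper": 0.1,"tx": 0.0096,"ty": 0.075,"tz": 0.0188,"ax": 0,"ay": 0,"az": 0},
    {"gripper": 0.1,"tx": 0.0112,"ty": 0.0875,"tz": 0.022,"ax": 0,"ay": 0,"az": 0},
    {"gripper": 0.1,"tx": 0.0128,"ty": 0.1,"tz": 0.0251,"ax": 0,"ay": 0,"az": 0},
    {"gripper": 0.1,"tx": 0.0144,"ty": 0.1125,"tz": 0.0283,"ax": 0,"ay": 0,"az": 0},
    {"gripper": 0.1,"tx": 0.016,"ty": 0.125,"tz": 0.0314,"ax": 0,"ay": 0,"az": 0},
    {"gripper": 0.1,"tx": 0.016,"ty": 0.125,"tz": 0.0314,"ax": 0,"ay": 0,"az": 0}
  ]
}}

```text
time: 18.4
ee_pos: [0.4802, 0.0063, 0.0865]
ee_rot: [1.49, 1.314, -1.163]
wrist_force: [-0.1, -0.5, -1.5]
finger_gap: 0.28
```

Run:
```python
from h import *
np.set_printoptions(precision=4,suppress=True)
s=state();print(s['ee_pos'],s['wrist_force'],s['ft_torque'],s['joint_positions'],s['finger_gap'])
w=cam('wrist');cv2.imwrite('pics/w8.png',w['frame'])
d=cam('side');cv2.imwrite('pics/d8.png',cv2.resize(d['frame'][100:240,270:430],None,fx=5,fy=4.2))
d=cam('scene');cv2.imwrite('pics/s8.png',cv2.resize(d['frame'][130:270,310:470],None,fx=5,fy=4.2))
```

```text
[0.4802 0.0063 0.0865] [-0.0531 -0.5468 -1.5453] [-0.3279  0.017   0.003 ] [ 0.0154  0.5506  0.0436  2.2693 -0.7405  0.4013  0.6248] 0.2804975188669605
```

View pics/d8.png

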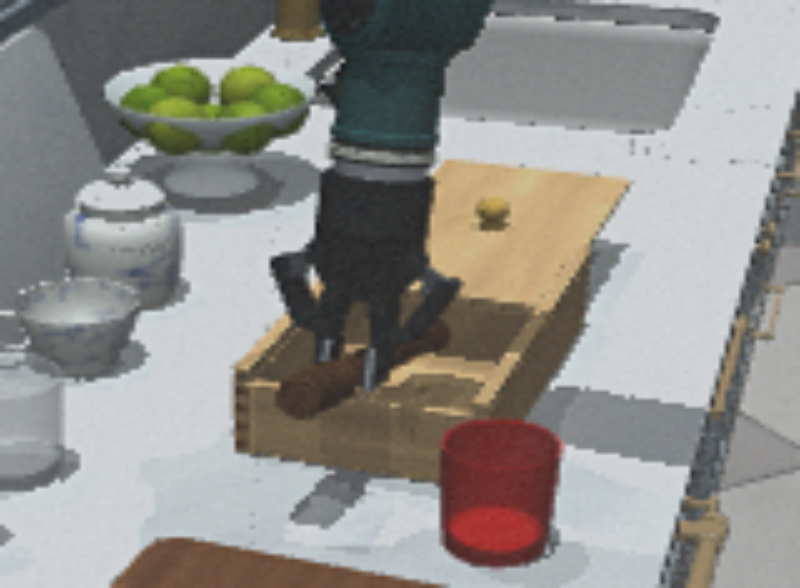

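View pics/s8.png

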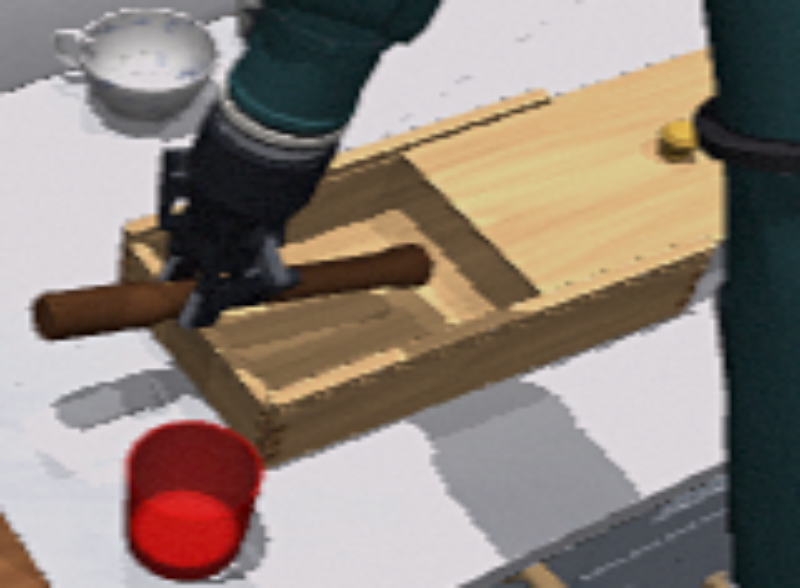

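View pics/w8.png

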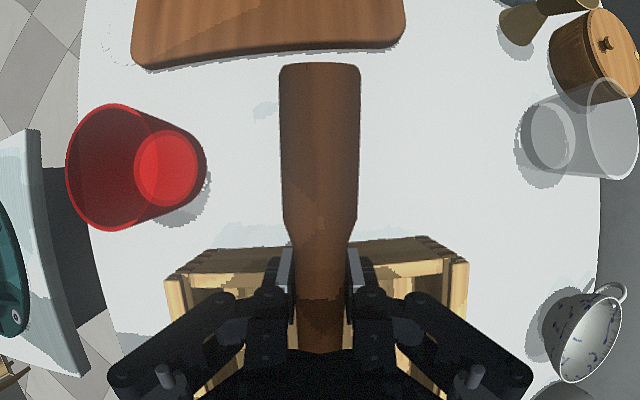

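The pommel is clear of the lid edge: it shows at (430,265) in the zoomed scene view, well +y of the lid. Lifting straight up.

Emit:
{"method": "carry_out", "body": {
  "moves": [
    {"gripper": 0.1,"tx": 0,"ty": 0.002,"tz": 0.02,"ax": 0,"ay": 0,"az": 0},
    {"gripper": 0.1,"tx": 0,"ty": 0.004,"tz": 0.05,"ax": 0,"ay": 0,"az": 0},
    {"gripper": 0.1,"tx": 0,"ty": 0.005,"tz": 0.08,"ax": 0,"ay": 0,"az": 0},
    {"gripper": 0.1,"tx": 0,"ty": 0.005,"tz": 0.11,"ax": -0.05,"ay": 0.006,"az": 0},
    {"gripper": 0.1,"tx": 0,"ty": 0.005,"tz": 0.14,"ax": -0.1,"ay": 0.013,"az": 0},
    {"gripper": 0.1,"tx": 0,"ty": 0.005,"tz": 0.17,"ax": -0.15,"ay": 0.019,"az": 0},
    {"gripper": 0.1,"tx": 0,"ty": 0.005,"tz": 0.2,"ax": -0.2,"ay": 0.026,"az": 0},
    {"gripper": 0.1,"tx": 0,"ty": 0.005,"tz": 0.22,"ax": -0.242,"ay": 0.031,"az": 0},
    {"gripper": 0.1,"tx": 0,"ty": 0.005,"tz": 0.22,"ax": -0.242,"ay": 0.031,"az": 0},
    {"gripper": 0.1,"tx": 0,"ty": 0.005,"tz": 0.22,"ax": -0.242,"ay": 0.031,"az": 0},
    {"gripper": 0.1,"tx": 0,"ty": 0.005,"tz": 0.22,"ax": -0.242,"ay": 0.031,"az": 0}
  ]
}}

```text
time: 19.92
ee_pos: [0.479, 0.0091, 0.305]
ee_rot: [1.302, 1.147, -1.305]
wrist_force: [0.3, -0.1, -1.4]
finger_gap: 0.284
```

Emit:
{"method": "carry_out", "body": {
  "moves": [
    {"gripper": 0.1,"tx": 0,"ty": 0.02,"tz": 0,"ax": 0,"ay": 0,"az": 0},
    {"gripper": 0.1,"tx": 0,"ty": 0.055,"tz": 0,"ax": 0,"ay": 0,"az": 0},
    {"gripper": 0.1,"tx": 0,"ty": 0.09,"tz": 0,"ax": 0,"ay": 0,"az": 0},
    {"gripper": 0.1,"tx": 0,"ty": 0.125,"tz": 0,"ax": 0,"ay": 0,"az": 0},
    {"gripper": 0.1,"tx": -0.002,"ty": 0.16,"tz": 0,"ax": 0,"ay": 0,"az": 0},
    {"gripper": 0.1,"tx": -0.004,"ty": 0.195,"tz": 0,"ax": 0,"ay": 0,"az": 0},
    {"gripper": 0.1,"tx": -0.006,"ty": 0.23,"tz": 0,"ax": 0,"ay": 0,"az": 0},
    {"gripper": 0.1,"tx": -0.008,"ty": 0.265,"tz": 0,"ax": 0,"ay": 0,"az": 0},
    {"gripper": 0.1,"tx": -0.01,"ty": 0.3,"tz": 0,"ax": 0,"ay": 0,"az": 0},
    {"gripper": 0.1,"tx": -0.01,"ty": 0.33,"tz": 0,"ax": 0,"ay": 0,"az": 0},
    {"gripper": 0.1,"tx": -0.01,"ty": 0.35,"tz": 0,"ax": 0,"ay": 0,"az": 0},
    {"gripper": 0.1,"tx": -0.01,"ty": 0.35,"tz": 0,"ax": 0,"ay": 0,"az": 0}
  ]
}}

```text
time: 21.42
ee_pos: [0.4697, 0.3609, 0.3053]
ee_rot: [1.3, 1.148, -1.302]
wrist_force: [0.9, -0.5, -0.8]
finger_gap: 0.282
```

Emit:
{"method": "carry_out", "body": {
  "moves": [
    {"gripper": 0.1,"tx": 0,"ty": 0,"tz": 0,"ax": 0,"ay": 0,"az": 0},
    {"gripper": 0.1,"tx": 0,"ty": 0,"tz": 0,"ax": 0,"ay": 0,"az": 0},
    {"gripper": 0.1,"tx": 0,"ty": 0,"tz": 0,"ax": 0,"ay": 0,"az": 0},
    {"gripper": 0.1,"tx": 0,"ty": 0,"tz": 0,"ax": 0,"ay": 0,"az": 0}
  ]
}}

```text
time: 21.92
ee_pos: [0.4702, 0.3594, 0.3064]
ee_rot: [1.303, 1.146, -1.302]
wrist_force: [-0.1, 0.7, -1.0]
finger_gap: 0.278
```

Run:
```python
from h import *
np.set_printoptions(precision=4,suppress=True)
s=state();print(s['ee_pos'],s['wrist_force'],s['dq'],s['joint_positions'],s['finger_gap'])
d=cam('scene');cv2.imwrite('pics/s9.png',d['frame'])
a={l:[(q['p'],np.array(q['position'])) for q in tip_of('scene',l)][:2] for l in('muddler','head','pommel')}
e=cam('side');cv2.imwrite('pics/d9.png',e['frame'])
b={l:[(q['p'],np.array(q['position'])) for q in tip_of('side',l)][:2] for l in('muddler','head','pommel')}
for l in a:
  print(l,a[l],b[l])
  if a[l] and b[l]: print(tri(d,a[l][0][1],e,b[l][0][1]))
```

```text
[0.4702 0.3594 0.3064] [-0.0638  0.6749 -1.021 ] [-0.0036  0.0022 -0.0042 -0.0005 -0.0006 -0.0004 -0.0024] [-0.9355  0.3508  0.2739  1.8485 -0.1139  0.9574 -0.7394] 0.27797095116569975
muddler [(0.86, array([236.8, 198.2]))] [(0.65, array([316.8, 168.6]))]
(array([0.4624, 0.3268, 0.3273]), np.float64(0.00717836620621669))
head [(0.76, array([178.5, 222.2]))] [(0.62, array([286.9, 193.4]))]
(array([0.484 , 0.4604, 0.3173]), np.float64(0.011141663629148977))
pommel [(0.7, array([294.9, 182.8]))] [(0.96, array([335.6, 149.7]))]
(array([0.4485, 0.1875, 0.3193]), np.float64(0.0012698767387182965))
```

View pics/s9.png

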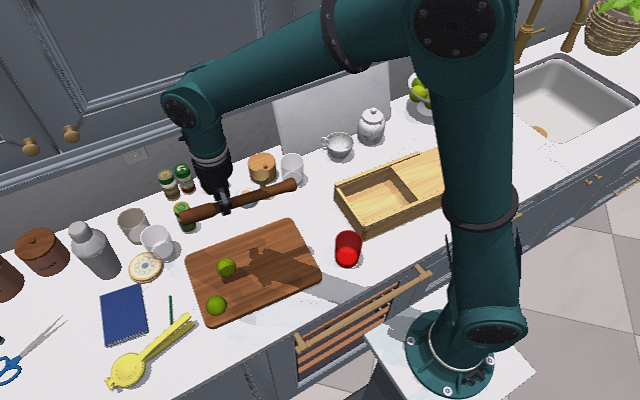

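View pics/d9.png

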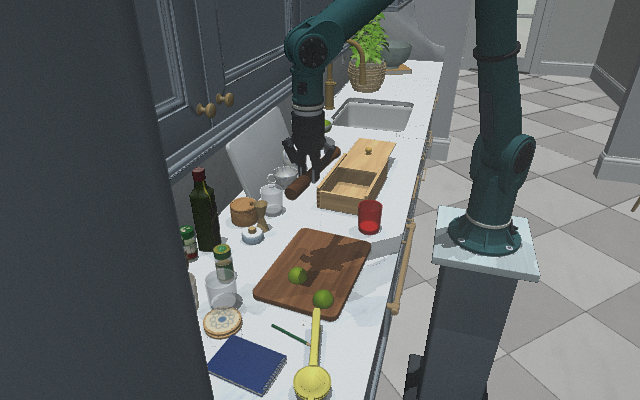

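The muddler hangs level over the board: its middle is at (0.462, 0.327, 0.32) and both ends are near z 0.32. The limes, glass and measure are in the same places in the pictures. Handing in.

```bash
python3 -c "
from workcell import *
print(finish_job())"
```

```text
the job is handed in; nothing more can be done
None
```

The muddler is out of the box and held in the air over the cutting board. I handed the job in at about 22 s; `finish_job()` gives no verdict.

**What I did**
- **Lid:** I slid it open by its knob until it met the stop, with about 9.5 N of reaction after about 194 mm of travel.
- **Muddler:** I gripped the shaft near the neck and tilted the head up about 14°. I then drew the muddler out along its own axis, lifted it, levelled it and carried it over the board.

**Last checks**
- **Grip:** the fingers hold at an opening of 0.28 (about 24 mm) and the arm is still.
- **Position:** the muddler's middle triangulates to (0.462, 0.327), against a board centre of about (0.465, 0.326). Both ends are about 0.32 m above the worktop.
- **Other things:** in the final pictures the limes and the glass look where they started. The measure shows in the side view, but the muddler hides it in the scene view, and I did not measure any of them again.

**What disagreed or failed**
- My first move call was refused for missing keys, so nothing moved.
- The wrist camera put the knob and the lid edge about 10–15 mm away from where the arm's travel put them.
- One network region for the muddler was really the box, so I took the muddler's axis from its dark colour instead.
- The two cameras' sight lines for the head end missed each other by 11 mm, so its height is a little uncertain. It is still far above the 0.1 m limit.

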